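# Free the dropped bolt and hold the hutch gate ajar

### The arm

A 6-joint arm with a two-finger parallel gripper is mounted at the origin on the work surface. World frame = base frame: x ahead of the robot, y to its left, z up, the work surface at z = 0. Lengths are in m, angles in degrees, forces in N, time in s.
With the tool pointing down it reaches from about 0.325 to 0.9 m from the base axis. Payload 6.1 kg.
Tool frame: the origin (TCP) lies midway between the tips of the shut fingers; the grasp point (between the pads) lies 19 mm behind it; z points along the fingers, y is the direction in which the jaws open and shut (so a half turn about z gives the same grasp; the last joint's range is limited). The gripper opens to 87 mm and grips with 3 to 60 N. Pads are 19 mm wide; open, the fingers measure 117 mm over their backs; the gripper's body (75 mm by 190 mm) begins 51 mm behind the grasp point.
Start: joints at [64.223, 12.628, 87.462, -0, 79.91, -7.225], TCP at [0.199, 0.593, 0.223] pointing down, gripper open.
Joint ranges: [-170.65, 170.65], [-52.31, 119.04], [5.05, 147.46], [-71.25, 251.25], [11.57, 151.72], [-153.62, 153.62]. Speed limits (degrees/s): [147.25, 147.25, 172.46, 180, 180, 180].

### API

Orientations are given as [roll, pitch, yaw] about the fixed x, y, z axes, in that order (R = Rz(yaw) Ry(pitch) Rx(roll)).
In Python, from station import arm, ik, eyes, ticket, spotter gives the robot as it stands. Calls block until the motion is done:
- arm.move_to(position, orientation): joint-space move of the TCP to a pose.
- arm.line_to(position, ori=None, feed=0.15, stop_force=None): straight line of the TCP; ori=None keeps the orientation; feed is the mean speed in m/s. With stop_force (N) it stops when the force on the tool has changed by that much, and returns True; else False.
- arm.move_joints(angles): joint-space move.
- arm.gripper_to(opening, f_grip=None): finger opening in m; f_grip is the grip in N (None keeps the last); returns when the fingers have stopped.
- arm.wait(seconds).
- ik(position, orientation): joint angles nearest the present ones, or None.
- eyes.read_camera(name): name is "scene" or "side" or "wrist"; returns (picture, depth): 384x512x3 uint8, red, green, blue; 384x512 float32, m along the optical axis (not along the pixel's ray), 0 where there is no reading.
- eyes.camera_params(name): a dict with "K" (3x3 intrinsics, pixels), "world_from_camera" (4x4, takes a point from camera to world coordinates). Camera axes: x right, y up, looking along -z (the intrinsics and any distortion apply to the point x, -y, -z); pixel columns grow to the right and rows downward; lengths in m; the calibration is good to about 2 mm. A picture is of the moment at which its call begins: read the wrist's pose just before it. camera_params takes no time and is no camera call; for the wrist camera it gives the pose at the moment of the call.
A pose or a line that the arm cannot do raises arm.PlanningError and nothing moves.
- ticket.hand_in(): hands the job in, once; it reports no verdict.
Trained networks look in the newest picture that a camera, given by its name, has taken for a name from the list of things; names that differ only in an ending like _2 or _b are one class to them, and where a whole thing is asked for, a point or a joint stands for the part that bears it (a point fixed in the world has none). Each returns a list of dicts, best first, with "score" (0 to 1); they miss things now and then, are a little off and sometimes report something else, mostly with a low value. They report only what shows in the picture. A call takes as long as a camera call.
- spotter.masks_of(target, camera): "mask" (384x512 bool, what is visible of it) and "box" ([left, top, width, height] in pixels, round what is visible of it).
- spotter.spot_point(target, camera): "location" ([row, column] in pixels: a listed point, or the origin of a listed thing).
Readings, each from a call of its own:
- arm.read_time_s(): time.
- arm.read_q(): joint angles.
- arm.read_qd(): joint speeds.
- arm.read_effort(): joint torques, N m.
- arm.read_position(): TCP position.
- arm.read_tcp_rot(): TCP orientation.
- arm.read_ft_force(): force on the tool from outside, world axes, zero at the start.
- arm.read_wrist_torque(): the same for the moment, N m.
- arm.read_gripper_width(): finger opening in m.
Only numpy, scipy, OpenCV 4.12 (cv2) and the standard library are available. Lean on these libraries where they do the work, as an engineer would, in place of code of your own. Each camera call takes 0.05 s, during which the arm holds its last target.

### The job

The bolt on the small-animal hutch has dropped and hooks behind the bent-up lip of its keeper: lift it clear of the lip while you draw it back out of the keeper, without forcing it, and only then swing the spring-loaded gate about a hand's breadth ajar (roughly 100 mm at its free edge). Finish while still holding the gate there with the gripper, since it springs shut if you let go and the new keeper is to be fitted next. Leave the other things on the worktop where they are.

Things in the scene. Friction and masses are not known exactly. Their poses are not given: they have to be found in the camera images.
- hutch: fixed wooden hutch, 485 mm long, 220 mm deep, 236 mm high, its front turned to the robot's right and partly away. Frame at worktop height: z up; x from the front into the hutch (gate front and posts in the plane x = -130 mm); y along the front from the hinges (y = -140 mm) to the keeper post (y 123 to 170 mm). Gate 260 mm wide, y -140 to 120 mm; nest box y -315 to -180 mm
- gate_hinge (a point): point on the vertical hinge axis of the gate, in the plane of its front face, 200 mm above the worktop (the height of the bolt's axis when level)
- gate (a joint): gate angle, rad: 0 shut; grows as the free edge swings out of the hutch (seen from above anticlockwise). Spring hinges shut it: about 0.28 N m shut, 0.55 N m at 0.38 rad. Free edge 260 mm from the hinge axis: 0.38 rad is 100 mm of opening. The bolt rides on the gate.
- knob (a point): centre of the steel ball knob, 22 mm in diameter, on a 9 mm shank, standing 50 mm out from the gate's front. Bolt shot: 215 mm from the hinge axis along the gate, about 191 mm above the worktop while sagging; bolt drawn: 177 mm from the hinge. Open room all around and above it; the hutch roof is 45 mm higher, behind it. Grasp the ball from above, fingers closing along the bolt.
- bolt (a joint): how far the bolt is drawn towards the hinge, m: 0 shot, 0.038 fully drawn. From about 0.003 the notch's shoulder hits the keeper's lip unless the bolt is lifted; the nose is wholly out of the keeper at 0.019. Friction about 1.2 N; it stays where it is left
- bolt_lift (a joint): tilt of the sagging barrel about the one screw still holding it (90 mm from the hinge axis along the gate), rad: 0 hanging in its sag, 0.075 level, 0.10 upper stop. Drops back to 0 unless held up (about 3 N at the knob). The nose clears the lip above 0.035: 4.5 mm of lift at the knob (bolt shot); level is 9 mm, the stop 12 mm. Once level, it draws back along a level line towards the hinge
- keeper_lip (a point): top edge of the lip: the staple keeper (22 mm long, starting 266 mm from the hinge axis) on the post beside the gate's free edge has the gate-side edge of its lower leg bent up 9 mm; 267 mm from the hinge axis, 185 mm above the worktop
- keeper: the staple keeper, fixed on the post, 27 mm deep, 46 mm high over its legs; inside 41 mm high. Origin as gate_hinge (gate shut)
- bowl_center (a point): bystander: white feed bowl, 124 mm across, 48 mm high; point at its middle
- spanner: bystander: steel open-ended spanner lying on the worktop, 190 mm long, 8 mm high; x along it
- spare_keeper: bystander: the new straight keeper, a steel staple 64 by 22 mm, 23 mm high; origin under its centre
- nose_tip (a point): tip of the bolt's nose, on the rod's axis. The bolt: steel rod 14 mm thick, 160 mm long, axis 12.5 mm in front of the gate, in three guide straps on a 170 mm back plate; the underside has a 15 mm long worn notch behind its 13 mm nose, and the keeper's lip stands in it. Bolt shot: 285 mm from the hinge axis along the gate

How it is judged (in metres and radians):
On the way:
1. the bolt has been lifted over the lip and drawn out of the keeper with the gate still shut (value of joint bolt above 0.018 m and value of joint gate below 0.12 rad), for 0.05 s.
At the end, for the whole second after the job is handed in: the bolt is drawn at least 18 mm, out of the keeper; the gate stands still 0.25 to 0.55 rad open (65 to 140 mm at its free edge), held by the gripper's fingers (over 1 N on the gate or its bolt); bowl, spanner and spare keeper lie within 20 mm of where they were, propping nothing (value of joint gate between 0.25 and 0.55 rad and velocity of joint gate between -0.05 and 0.05 rad/s and value of joint bolt above 0.018 m and contact force between the fingers and gate above 1 N and distance of each of bowl_center, spanner, spare_keeper from where it was at the start of the episode below 0.02 m); the arm keeps its last pose, push and grip.
It fails at once if the bolt is forced against the keeper (over 40 N) (contact force between bolt and keeper above 40 N).
It fails at once if a thing on the worktop is shoved or knocked over (distance of any of bowl_center, spanner, spare_keeper from where it was at the start of the episode above 0.03 m).
It also fails if it takes over 35 s, if anything falls off the work surface, if the arm or the gripper's body presses on something with over 40 N, if the wrist force passes 120 N, or if a joint passes its speed limit or range.

## Working session

There is one attempt and no reset: what is moved stays moved. The work goes in short steps, each a Python script; the robot and the scene stay as the last script left them, time stands still between calls to the robot, and variables do not carry over. Pictures are saved under pics/ and viewed, and the job is handed in when it is done.

```bash
ls; mkdir -p pics
cat > h.py <<'E'
import numpy as np, cv2
from station import arm, ik, eyes, ticket, spotter
def save(n,img): cv2.imwrite('pics/'+n,cv2.cvtColor(img,cv2.COLOR_RGB2BGR))
def px2w(cam,r,c,d,P=None):
    P=P or eyes.camera_params(cam); K=np.array(P['K']); T=np.array(P['world_from_camera'])
    p=np.array([(c-K[0,2])*d/K[0,0],-(r-K[1,2])*d/K[1,1],-d,1]); return (T@p)[:3]
def w2px(cam,w):
    P=eyes.camera_params(cam); K=np.array(P['K']); T=np.linalg.inv(np.array(P['world_from_camera']))
    p=T@np.append(w,1); return np.array([-K[1,1]*p[1]/-p[2]+K[1,2], K[0,0]*p[0]/-p[2]+K[0,2]])
E
python3 - <<'E'
from h import *
print(eyes.camera_params('scene'))
for c in ('scene','side','wrist'):
    im,d=eyes.read_camera(c); save(c+'0.png',im); np.save(c+'0.npy',d)
    for t in ('knob','gate_hinge','nose_tip','keeper_lip','hutch','bowl_center','spanner','spare_keeper','keeper'):
        for s in spotter.spot_point(t,c)[:2]:
            r,q=s['location']; dd=d[int(np.clip(r,0,383)),int(np.clip(q,0,511))]
            print(c,t,round(s['score'],2),np.round([r,q],1),round(float(dd),3),np.round(px2w(c,r,q,dd),3))
print(arm.read_time_s(), arm.read_tcp_rot(), arm.read_ft_force())
E
```

```text
pics
{'K': array([[423.85872226,   0.        , 255.26546459],
       [  0.        , 423.85872226, 189.67131895],
       [  0.        ,   0.        ,   1.        ]]), 'world_from_camera': array([[ 0.35023841, -0.51033582,  0.78542371,  1.38918541],
       [ 0.93660688,  0.19979496, -0.28783594, -0.40774658],
       [-0.01003071,  0.83644445,  0.54795991,  0.72503568],
       [ 0.        ,  0.        ,  0.        ,  1.        ]])}
scene knob 0.58 [157.  267.1] 1.097 [ 0.495 -0.046  0.194]
scene gate_hinge 0.71 [178.1 341.6] 1.004 [0.658 0.078 0.196]
scene nose_tip 0.85 [148.5 258.5] 1.162 [ 0.422 -0.042  0.183]
scene keeper_lip 0.7 [146.7 260.9] 1.166 [ 0.419 -0.034  0.185]
scene hutch 0.62 [200.3 325.5] 1.216 [0.52  0.125 0.031]
scene bowl_center 0.69 [290.1 150.1] 0.966 [ 0.664 -0.4    0.007]
scene spanner 0.62 [213.  145.4] 1.216 [ 0.358 -0.366  0.006]
scene spanner 0.49 [200.5 324.8] 1.221 [0.517 0.125 0.028]
scene spare_keeper 0.45 [245.1 150.6] 1.111 [ 0.495 -0.374 -0.002]
side knob 0.5 [181.2 226.5] 1.127 [0.501 0.025 0.14 ]
side gate_hinge 0.6 [148.3 265.8] 1.18 [0.65  0.07  0.201]
side nose_tip 0.64 [183.1 203. ] 1.014 [ 0.411 -0.046  0.191]
side keeper_lip 0.6 [183.2 201.3] 1.019 [ 0.408 -0.04   0.188]
side keeper_lip 0.44 [286.4 355.1] 0.94 [ 0.69  -0.38   0.004]
side hutch 0.67 [202.5 210.1] 1.097 [ 0.436 -0.01   0.102]
side bowl_center 0.95 [285.8 357.4] 0.94 [ 0.696 -0.381  0.005]
side spanner 0.83 [323.8 228.9] 0.842 [ 0.362 -0.365  0.006]
side spare_keeper 0.64 [303.9 282.5] 0.873 [ 0.492 -0.371  0.019]
1.5 [ 1.79998805e+02 -1.64733760e-03  1.61448781e+02] [ 0.05120504 -0.09864866  0.03713866]
```

View pics/scene0.png

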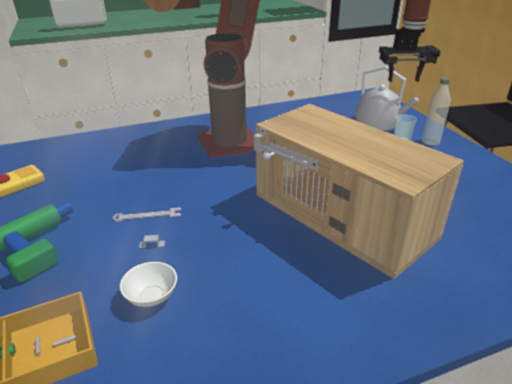

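View pics/side0.png

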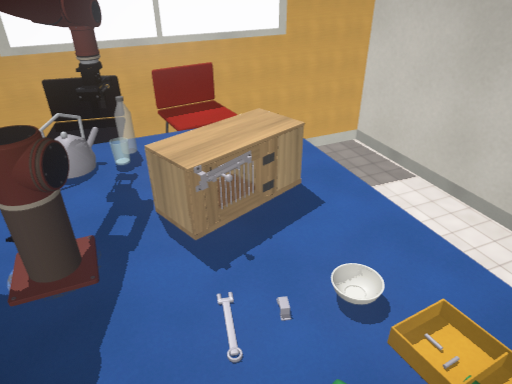

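Both views show the hutch, with the bolt and knob on its front (scene knob at about row 157, col 270; side about row 178, col 228). I'll refine the hutch frame next.

Run:
```python
from h import *
for c,(r0,r1,c0,c1) in {'scene':(120,250,235,385),'side':(140,250,135,290)}.items():
    im=cv2.cvtColor(cv2.imread(f'pics/{c}0.png'),cv2.COLOR_BGR2RGB); 
    save(c+'z.png',cv2.resize(im[r0:r1,c0:c1],None,fx=5,fy=5,interpolation=cv2.INTER_CUBIC)[:600,:800])
    d=np.load(c+'0.npy'); P=eyes.camera_params(c)
    rr,cc=np.mgrid[r0:r1,c0:c1]; dd=d[r0:r1,c0:c1]
    K=P['K'];T=P['world_from_camera']
    X=np.stack([(cc-K[0,2])*dd/K[0,0],-(rr-K[1,2])*dd/K[1,1],-dd],-1)@T[:3,:3].T+T[:3,3]
    X=X[dd>0].reshape(-1,3)
    # vertical front plane fit: points z .03-.22, below; use RANSAC in xy
    roof=X[(X[:,2]>.225)&(X[:,2]<.25)]
    rect=cv2.minAreaRect((roof[:,:2]*1000).astype(np.float32)); print(c,'roof z',np.median(roof[:,2]),rect,len(roof)); print(cv2.boxPoints(rect))
    F=X[(X[:,2]>.03)&(X[:,2]<.165)][:,:2]; rng=np.random.default_rng(0);best=None
    for _ in range(500):
        a,b=F[rng.choice(len(F),2,False)]; t=b-a; L=np.linalg.norm(t)
        if L<.1: continue
        n=np.array([-t[1],t[0]])/L; inl=abs((F-a)@n)<.003
        if best is None or inl.sum()>best.sum(): best=inl
    G=F[best]; vx,vy,x0,y0=cv2.fitLine(G.astype(np.float32),cv2.DIST_HUBER,0,.001,.001).ravel()
    t=np.array([vx,vy]); t*=-np.sign(vx); s=(G-[x0,y0])@t
    print(c,'front dir',t,np.degrees(np.arctan2(t[1],t[0])),'pt',x0,y0,'n',len(G), 'ends',[x0,y0]+t*s.min(),[x0,y0]+t*s.max())
    n=np.array([t[1],-t[0]])  # hutch x
    off=(X[:,:2]-[x0,y0])@n
    m=(off<-.035)&(off>-.08)&(X[:,2]>.16)&(X[:,2]<.22)
    print('knob pts',m.sum(),np.round(X[m],3)[:40].tolist(), 'mean',X[m].mean(0))
```

```text
scene roof z 0.23607247972205708 ((529.5911254882812, 143.83489990234375), (417.051513671875, 225.52549743652344), 21.61907196044922) 4611
[[294.18872 171.83725]
 [377.28    -37.82341]
 [764.9935  115.83255]
 [681.9022  325.49323]]
scene front dir [-0.927981   -0.37262747] -158.12224 pt 0.6112945 0.06051475 n 3253 ends [0.78832874 0.13160222] [ 0.37540471 -0.03420596]
knob pts 58 [[0.479, -0.043, 0.2], [0.482, -0.041, 0.201], [0.483, -0.05, 0.201], [0.484, -0.048, 0.201], [0.486, -0.046, 0.201], [0.489, -0.044, 0.202], [0.489, -0.042, 0.202], [0.483, -0.036, 0.198], [0.483, -0.053, 0.198], [0.485, -0.051, 0.199], [0.489, -0.05, 0.201], [0.487, -0.046, 0.199], [0.488, -0.044, 0.199], [0.49, -0.042, 0.2], [0.49, -0.039, 0.199], [0.484, -0.034, 0.195], [0.482, -0.03, 0.193], [0.486, -0.054, 0.197], [0.488, -0.052, 0.198], [0.492, -0.051, 0.2], [0.492, -0.048, 0.199], [0.494, -0.046, 0.2], [0.491, -0.042, 0.197], [0.49, -0.039, 0.196], [0.49, -0.036, 0.195], [0.485, -0.032, 0.192], [0.486, -0.054, 0.194], [0.491, -0.053, 0.197], [0.492, -0.051, 0.197], [0.491, -0.048, 0.196], [0.495, -0.
[... 948 characters left out ...]
, -0.034, 0.191], [0.478, -0.044, 0.196], [0.479, -0.049, 0.199], [0.482, -0.048, 0.197], [0.484, -0.052, 0.199], [0.487, -0.051, 0.198], [0.491, -0.048, 0.196], [0.493, -0.05, 0.196], [0.475, -0.043, 0.194], [0.477, -0.047, 0.195], [0.479, -0.05, 0.196], [0.48, -0.054, 0.198], [0.483, -0.055, 0.198], [0.485, -0.055, 0.197], [0.489, -0.054, 0.196], [0.492, -0.054, 0.195], [0.474, -0.045, 0.192], [0.476, -0.048, 0.193], [0.478, -0.05, 0.193], [0.48, -0.054, 0.195], [0.482, -0.056, 0.195], [0.485, -0.055, 0.194], [0.488, -0.054, 0.193], [0.491, -0.054, 0.193], [0.475, -0.05, 0.191], [0.478, -0.051, 0.191], [0.48, -0.054, 0.192], [0.483, -0.053, 0.19]] mean [ 0.48252918 -0.04958564  0.19397204]
```

Run:
```python
from h import *
from scipy.optimize import least_squares
t=np.array([np.cos(np.radians(-158.27)),np.sin(np.radians(-158.27)),0]); xh=np.array([t[1],-t[0],0])
H=np.array([.3752,-.0343,0])-.310*t
print('hinge',H)
k0=H+.215*t-.05*xh+[0,0,.191]; print('knob model',k0)
for c,(r0,r1,c0,c1) in {'scene':(120,250,235,385),'side':(140,250,135,290)}.items():
    d=np.load(c+'0.npy'); P=eyes.camera_params(c);K=P['K'];T=P['world_from_camera']
    rr,cc=np.mgrid[r0:r1,c0:c1]; dd=d[r0:r1,c0:c1]
    X=np.stack([(cc-K[0,2])*dd/K[0,0],-(rr-K[1,2])*dd/K[1,1],-dd],-1)@T[:3,:3].T+T[:3,3]
    X=X.reshape(-1,3); q=(X-k0)
    m=(np.linalg.norm(q,axis=1)<.022)&(q@xh<.006)
    s=least_squares(lambda p:np.linalg.norm(X[m]-p,axis=1)-.011,k0,loss='soft_l1',f_scale=.0015)
    e=s.x-k0; print(c,m.sum(),s.x,'dt,dx,dz',e@t,e@xh,e[2],'res',np.abs(s.fun).mean()); print(w2px(c,k0),w2px(c,s.x))
    im=cv2.cvtColor(cv2.imread(f'pics/{c}0.png'),cv2.COLOR_BGR2RGB)[r0:r1,c0:c1]
    z=cv2.resize(im,None,fx=5,fy=5,interpolation=cv2.INTER_CUBIC)
    for p,col in((k0,(255,0,0)),(s.x,(0,255,0)),(H+[0,0,.2],(255,255,0)),(H+.267*t+[0,0,.185]-.0125*xh,(0,255,255))):
        u=w2px(c,p); cv2.circle(z,(int((u[1]-c0+.5)*5),int((u[0]-r0+.5)*5)),3,col,-1)
    save(c+'z.png',z[:600,:800])
for y in (111.73,-68.27): print(ik([*k0[:2],.25],[180,0,y]),ik([*k0[:2],.172],[180,0,y]))
```

```text
hinge [0.66317104 0.08047229 0.        ]
knob model [ 0.48196085 -0.04557479  0.191     ]
scene 53 [ 0.4841452  -0.04468233  0.19125245] dt,dx,dz -0.0023595465947788925 2.0319248926153212e-05 0.00025244573075147714 res 0.0012010944959518009
[155.7994675 265.5137577] [156.02813248 266.14007905]
side 50 [ 0.48561278 -0.04478454  0.19068548] dt,dx,dz -0.0036849947036090135 -0.0006179699653379861 -0.00031451559878009627 res 0.0008362080861483766
[177.74583627 227.75255201] [177.46170237 228.9104893 ]
[-14.74577105  -8.08731011 105.85499747   0.          82.23231264
 -36.47577105] [-14.74577105  -4.48397059 111.09414811   0.          73.38982248
 -36.47577105]
[-1.47457711e+01 -8.08731011e+00  1.05854997e+02 -2.54444375e-14
  8.22323126e+01  1.43524229e+02] [-1.47457711e+01 -4.48397059e+00  1.11094148e+02 -2.54444375e-14
  7.33898225e+01  1.43524229e+02]
```

View pics/scenez.png

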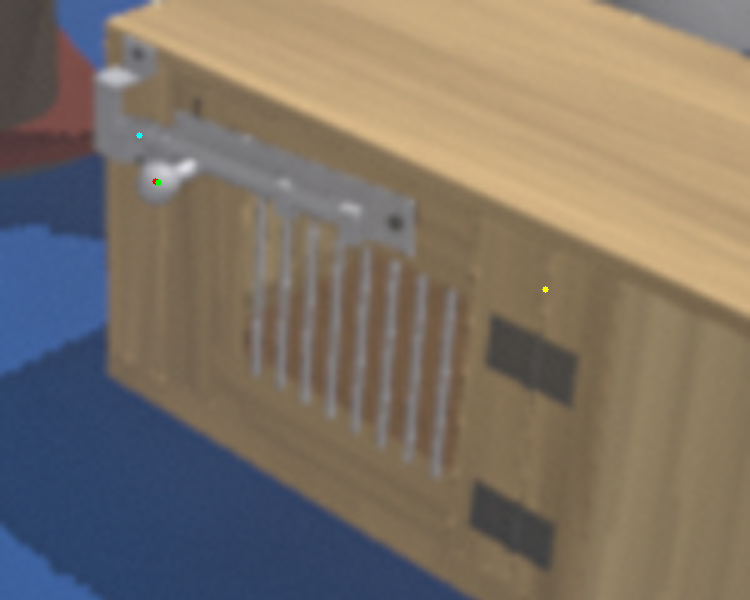

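View pics/sidez.png

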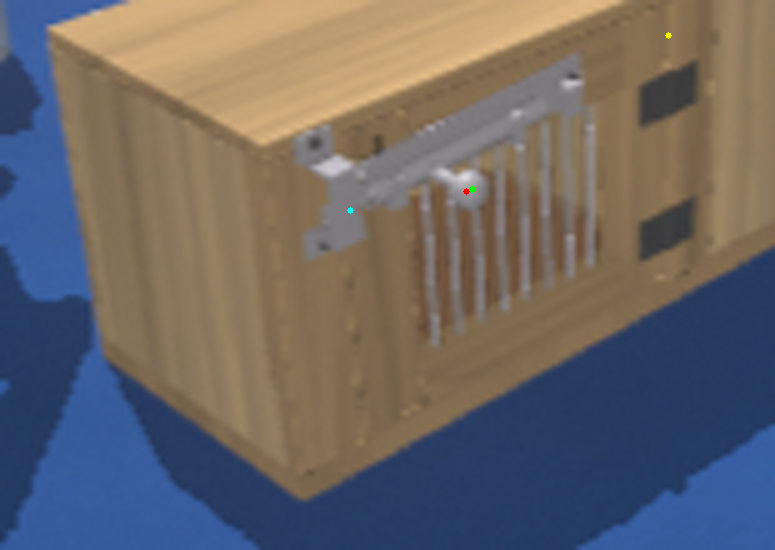

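Overlays agree with the picture: the knob centre (scene zoom 157,182; side zoom 467,190), hinge and lip all land where they should. I'll approach from above.

Run:
```python
from h import *
k=np.array([.4843,-.0450,.191]); o=[180,0,111.73]
p=arm.read_position()
arm.line_to([p[0],p[1],.37],feed=.25)
arm.move_to([k[0],k[1],.34],o)
arm.gripper_to(.05,10)
arm.line_to([k[0],k[1],.215],feed=.15)
im,d=eyes.read_camera('wrist'); save('w1.png',im)
for c in('scene','side'):
    im,d=eyes.read_camera(c); u=w2px(c,k).astype(int); save(c+'1.png',cv2.resize(im[u[0]-60:u[0]+60,u[1]-70:u[1]+70],None,fx=5,fy=5))
print(arm.read_position(),arm.read_tcp_rot(),arm.read_ft_force(),arm.read_time_s())
```

```text
[ 0.48505816 -0.04519454  0.21624912] [1.79896278e+02 7.67335323e-02 1.11729847e+02] [-0.21033507  1.01788893 -0.00885904] 6.7583
```

View pics/w1.png

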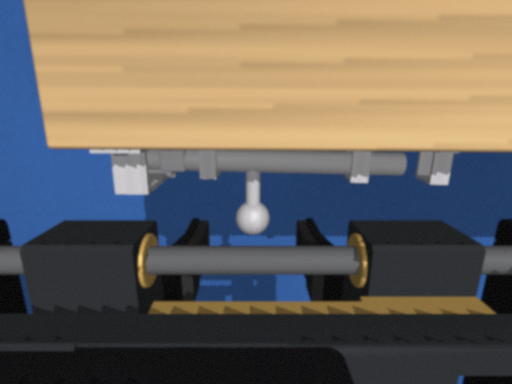

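View pics/side1.png

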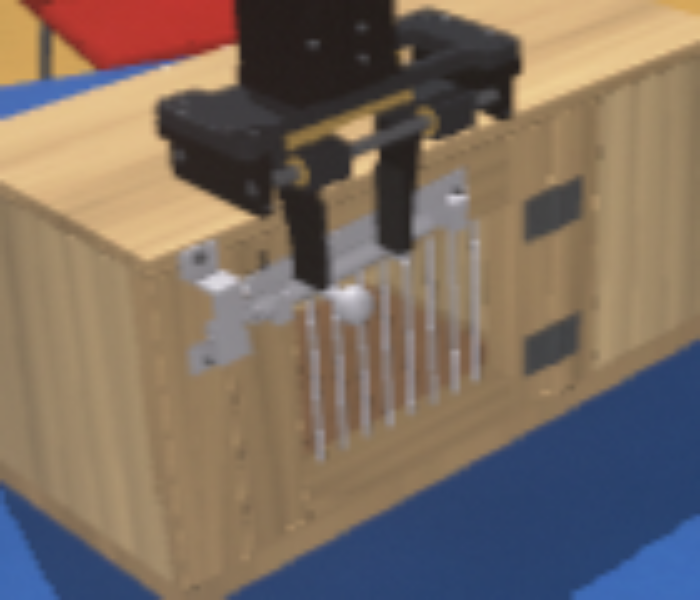

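View pics/scene1.png

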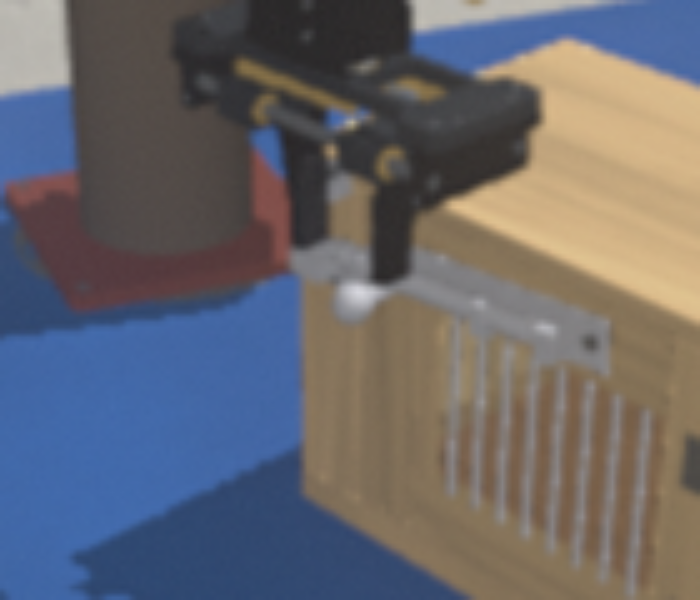

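The wrist view has the ball at col 252, row 217, between the fingers (cols 190 and 315). I'll go down and grip.

Run:
```python
from h import *
k=np.array([.4843,-.0450,.191])
print(arm.line_to([k[0],k[1],.172],feed=.08,stop_force=8))
print(arm.read_position(),arm.read_ft_force())
arm.gripper_to(.015,12)
print(arm.read_gripper_width(),arm.read_position(),arm.read_ft_force(),arm.read_time_s())
for c in('scene','side'):
    im,d=eyes.read_camera(c); u=w2px(c,k).astype(int); save(c+'2.png',cv2.resize(im[u[0]-60:u[0]+60,u[1]-70:u[1]+70],None,fx=5,fy=5))
```

```text
False
[ 0.48433824 -0.0450015   0.17196546] [ 1.34482846 -0.45503775 -1.08768631]
0.020824911237974086 [ 0.48444831 -0.0450159   0.17219839] [-0.58441197  0.8041015   0.25749499] 8.0667
```

View pics/side2.png

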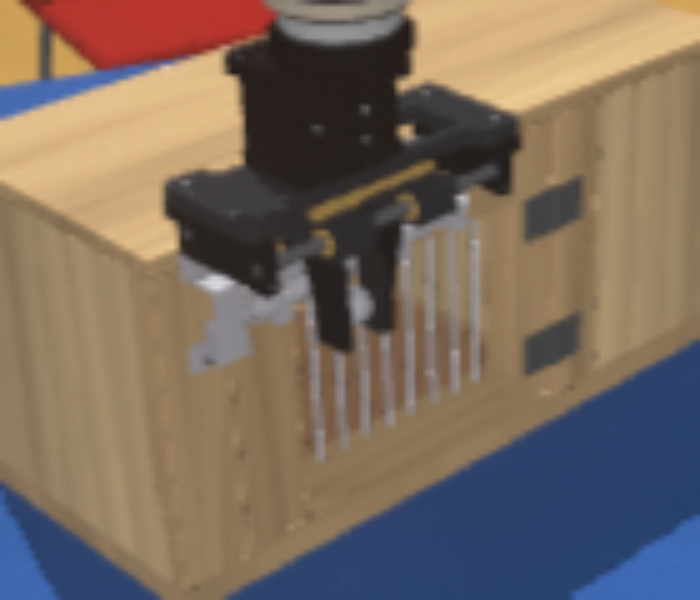

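Gripped: width 20.8 mm, with the ball between the pads. Next I'll lift 8.5 mm.

Run:
```python
from h import *
arm.gripper_to(.015,30)
p=np.array(arm.read_position()); print(p, arm.read_gripper_width())
for dz in (.004,.0085):
    print(dz,arm.line_to([.4843,-.0450,.172+dz],feed=.02,stop_force=12),arm.read_position(),arm.read_ft_force())
k=[.4843,-.045,.2]
for c in('scene','side'):
    im,d=eyes.read_camera(c); u=w2px(c,k).astype(int); save(c+'3.png',cv2.resize(im[u[0]-60:u[0]+60,u[1]-70:u[1]+70],None,fx=5,fy=5))
print(arm.read_time_s())
```

```text
[ 0.48446962 -0.04502466  0.17217204] 0.019799423830196314
0.004 False [ 0.48369889 -0.04502529  0.17533368] [ 0.91503431 -1.81771314 -4.75364661]
0.0085 False [ 0.48377741 -0.04504156  0.18019606] [-0.29739093 -1.48626882 -5.89421231]
9.2083
```

View pics/side3.png

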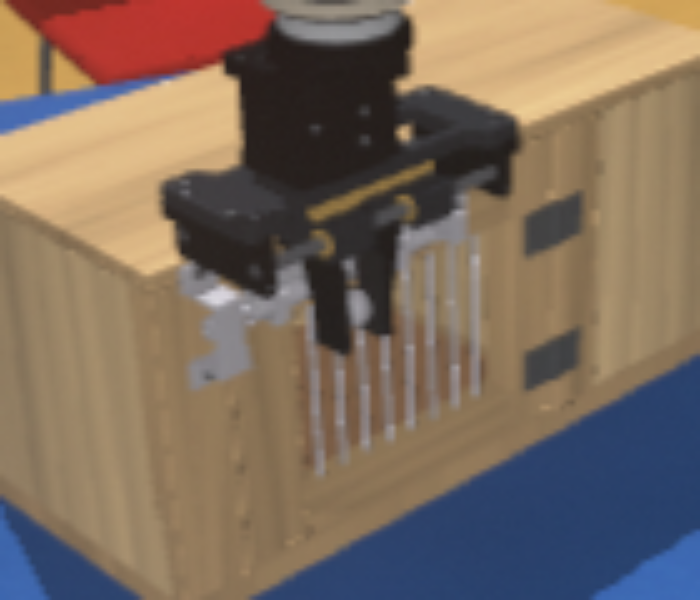

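View pics/scene3.png

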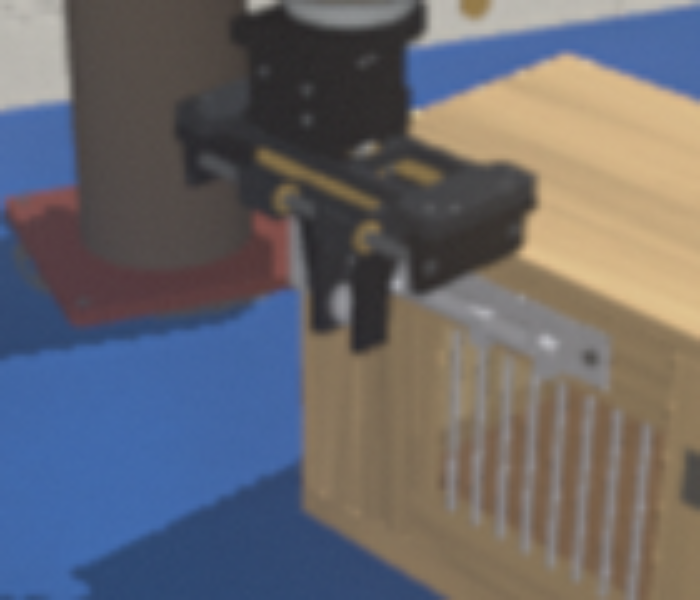

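The ball came up with the fingers, with about 5 N of load on the tool. Next I'll draw towards the hinge, keeping it level.

Run:
```python
from h import *
t=np.array([np.cos(np.radians(-158.27)),np.sin(np.radians(-158.27)),0])
b=np.array([.4843,-.0450,.1808])
for s in (.006,.013,.022,.032):
    st=arm.line_to(b-t*s,feed=.03,stop_force=14); p=np.array(arm.read_position())
    print(s,st,np.round((p-b)@-t,4),np.round(p,4),np.round(arm.read_ft_force(),1))
    if st: break
print(arm.read_gripper_width())
for c in('scene','side'):
    im,d=eyes.read_camera(c); u=w2px(c,[.4843,-.045,.2]).astype(int); save(c+'4.png',cv2.resize(im[u[0]-60:u[0]+60,u[1]-70:u[1]+70],None,fx=5,fy=5))
print(arm.read_time_s())
```

```text
0.006 False 0.0065 [ 0.4903 -0.0425  0.1808] [ 2.5  0.7 -6.8]
0.013 False 0.0135 [ 0.4968 -0.04    0.1808] [ 1.  -0.8 -7.2]
0.022 False 0.0225 [ 0.5052 -0.0367  0.1808] [ 1.5 -1.  -7.3]
0.032 False 0.0325 [ 0.5145 -0.033   0.1808] [ 2.7 -2.1 -8.5]
0.01997313564221359
10.975
```

View pics/side4.png

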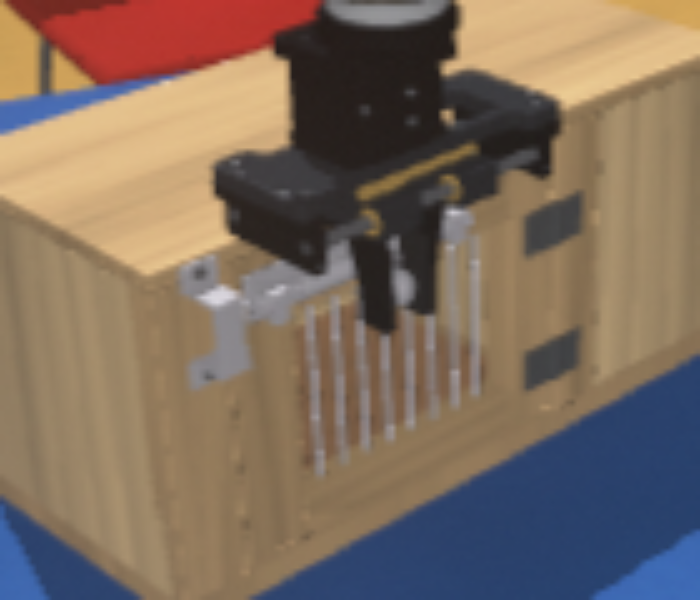

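View pics/scene4.png

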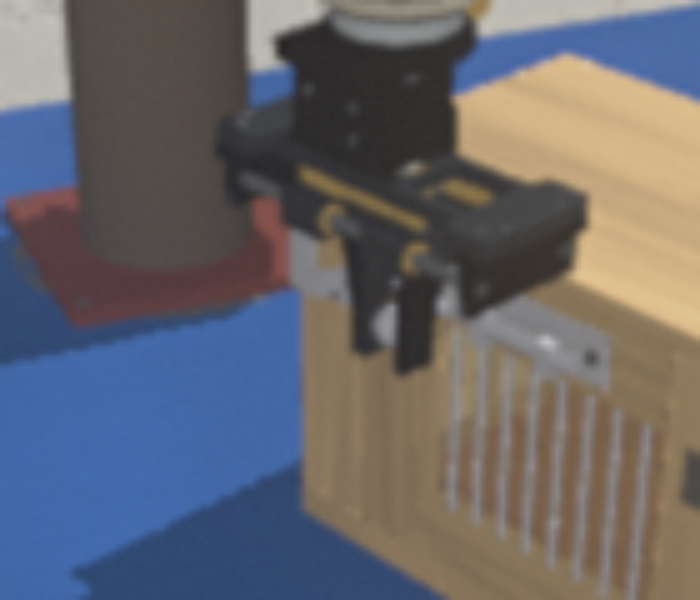

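Drawn about 32 mm. The nose is visibly clear of the keeper (side zoom, gap at about col 250), and forces stayed low. Next I'll swing the gate along the arc about the hinge.

Run:
```python
from h import *
H=np.array([.6655,.0814]); b=np.array(arm.read_position()); r=b[:2]-H; print(np.linalg.norm(r))
arm.gripper_to(.015,40)
for th in np.linspace(.055,.385,7):
    R=np.array([[np.cos(th),-np.sin(th)],[np.sin(th),np.cos(th)]]); q=H+R@r
    st=arm.line_to([*q,.1808],[180,0,111.73+np.degrees(th)],feed=.04,stop_force=15)
    print(round(th,3),st,np.round(np.array(arm.read_position())-[*q,.1808],4),np.round(arm.read_ft_force(),1))
    if st: break
print(arm.read_gripper_width())
arm.wait(.5)
for c in('scene','side'):
    im,d=eyes.read_camera(c);np.save(c+'5.npy',d); save(c+'5.png',im); u=w2px(c,[.53,-.05,.2]).astype(int); save(c+'5z.png',cv2.resize(im[u[0]-60:u[0]+60,u[1]-70:u[1]+70],None,fx=5,fy=5))
print(arm.read_time_s())
```

```text
0.1896566806958202
0.055 False [-0.0006  0.0003 -0.0004] [-2.   0.8 -8. ]
0.11 False [-0.0003  0.0003 -0.0002] [-1.9  0.2 -9.1]
0.165 False [-0.0002  0.0002 -0.0001] [-1.1  1.8 -7.7]
0.22 False [-0.0002  0.0002 -0.0001] [-0.7  2.5 -8.5]
0.275 False [-0.0002  0.0002 -0.0001] [-1.3  2.2 -8.4]
0.33 False [-0.0002  0.0002 -0.0001] [-0.9  2.4 -8.3]
0.385 False [-0.0002  0.0002 -0.0001] [-1.3  3.4 -8.7]
0.019772651792167355
14.6583
```

View pics/side5z.png

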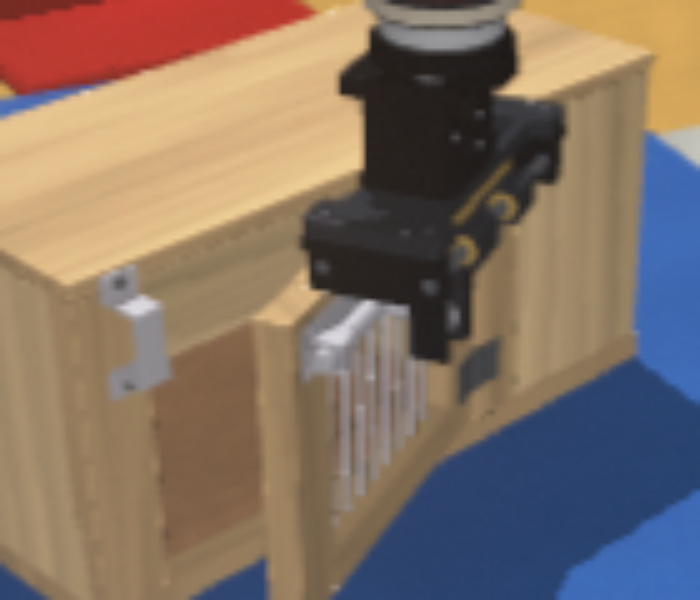

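View pics/scene5z.png

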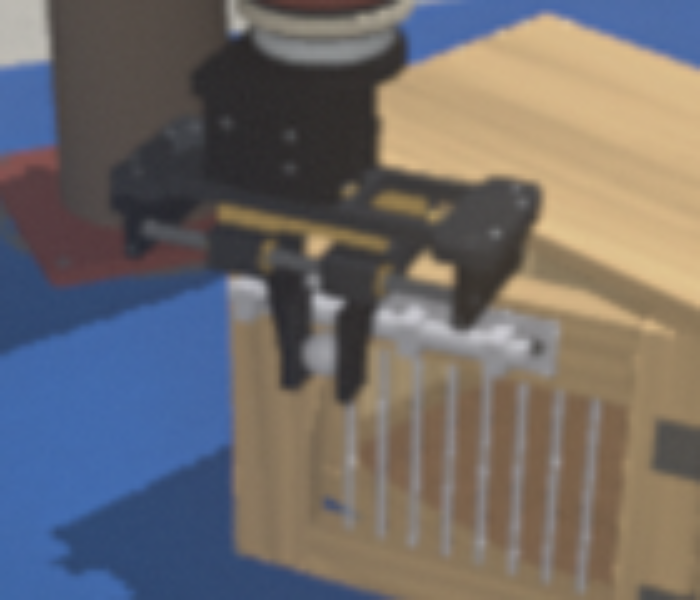

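The gate stands open with the ball still between the fingers and the nose well inside the gate edge. I'll check the angle and the bystanders, then hand in.

Run:
```python
from h import *
H=np.array([.6655,.0814]); t=np.array([np.cos(np.radians(-158.27)),np.sin(np.radians(-158.27))])
c='scene'; im,d=eyes.read_camera(c); P=eyes.camera_params(c);K=P['K'];T=P['world_from_camera']
rr,cc=np.mgrid[0:384,0:512]
X=np.stack([(cc-K[0,2])*d/K[0,0],-(rr-K[1,2])*d/K[1,1],-d],-1)@T[:3,:3].T+T[:3,3]
v=X[...,:2]-H; rad=np.linalg.norm(v,axis=-1)
ang=np.arctan2(t[0]*v[...,1]-t[1]*v[...,0],v@t)
m=(d>0)&(X[...,2]>.03)&(X[...,2]<.16)&(rad>.12)&(rad<.255)&(ang>.1)&(ang<.8)
h,e=np.histogram(ang[m],bins=np.arange(.1,.8,.02)); print(dict(zip(np.round(e,2),h)), rad[m].max())
d0=np.load('scene0.npy'); dif=abs(d-d0)>.01
print('changed px in bystander areas (rows200-310, cols100-185):',dif[200:310,100:185].sum())
for n in('bowl_center','spanner','spare_keeper'): print(n,[np.round(s['location'],1) for s in spotter.spot_point(n,c)[:1]])
print(arm.read_position(),arm.read_ft_force(),np.abs(arm.read_qd()).max(),arm.read_gripper_width())
ticket.hand_in()
```

```text
{np.float64(0.1): np.int64(0), np.float64(0.12): np.int64(0), np.float64(0.14): np.int64(0), np.float64(0.16): np.int64(0), np.float64(0.18): np.int64(1), np.float64(0.2): np.int64(1), np.float64(0.22): np.int64(5), np.float64(0.24): np.int64(8), np.float64(0.26): np.int64(19), np.float64(0.28): np.int64(65), np.float64(0.3): np.int64(129), np.float64(0.32): np.int64(154), np.float64(0.34): np.int64(58), np.float64(0.36): np.int64(406), np.float64(0.38): np.int64(327), np.float64(0.4): np.int64(1), np.float64(0.42): np.int64(0), np.float64(0.44): np.int64(0), np.float64(0.46): np.int64(0), np.float64(0.48): np.int64(0), np.float64(0.5): np.int64(0), np.float64(0.52): np.int64(0), np.float64(0.54): np.int64(0), np.float64(0.56): np.int64(0), np.float64(0.58): np.int64(0), np.float64(0.6): np.int64(0), np.float64(0.62): np.int64(0), np.float64(0.64): np.int64(0), np.float64(0.66): np.int64(0), np.float64(0.68): np.int64(0), np.float64(0.7): np.int64(0), np.float64(0.72): np.int64(0), np.float64(0.74): np.int64(0), np.float64(0.76): np.int64(0)} 0.2549778410473447
changed px in bystander areas (rows200-310, cols100-185): 76
bowl_center [array([285. , 146.8])]
spanner [array([215.3, 143.1])]
spare_keeper [array([244. , 152.5])]
[ 0.5683281  -0.08142176  0.18078366] [-1.32724727  3.05052797 -8.82373839] 0.08018943406104562 0.01947428008152934
the job is handed in; nothing more can be done
```

The bolt is out of its keeper and the gate is being held about 100 mm ajar by the gripper. I've handed the job in, and it reported no verdict.

- **Bolt:** I gripped the ball from above and lifted it about 8 mm. I then drew it level about 32 mm towards the hinge with the gate still shut. The force on the tool stayed under about 10 N, and the pictures showed the nose clear of the keeper.
- **Gate:** I swung it along its hinge arc to 0.385 rad. The depth image puts the gate's front at about 0.36–0.40 rad.
- **Hold:** The fingers are still on the ball at 19.5 mm width, with a 40 N grip set. They carry about 3 N sideways and 9 N vertically, and the arm was at rest at the last check. The run took about 15 s.
- **Other things on the worktop:** The bowl, spanner and spare keeper were spotted within about 6 pixels of where they first appeared, roughly the detector's scatter. Between the first and last pictures, 76 depth pixels around them changed by more than 10 mm. I took those for edge noise, because the arm never went near them, but I did not look into them further.

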